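Load the reader and hold its reference flap on balance

ROBOT

A 6-joint arm with a two-finger parallel gripper is mounted at the origin on the work surface. World frame = base frame: x ahead of the robot, y to its left, z up, the work surface at z = 0. Lengths are in m, angles in rad, forces in N, time in s.
With the tool pointing down it reaches from about 0.275 to 0.975 m from the base axis. Payload 8.4 kg.
Tool frame: the origin (TCP) lies at the very end of the fingers, on their centre line; the grasp point (between the pads) lies 19 mm behind it (arm.grip_depth is the distance from the TCP to the grasp point, in m); z points along the fingers, y is the line along which they close (so a half turn about z gives the same grasp; the last joint's range is limited). The gripper opens to 92 mm and grips with 3 to 60 N. Pads are 20 mm wide; open, the fingers measure 128 mm over their backs; the gripper's body (75 mm by 189 mm) begins 69 mm behind the grasp point.
Start: joints at [-0.002, 0.353, 1.633, -0, 1.155, -0.002], TCP at [0.625, -0, 0.215] pointing down, gripper open.
Joint ranges: [-2.63, 2.63], [-0.92, 2.1], [0.06, 2.66], [-1.3, 4.44], [0, 2.69], [-3.02, 3.02]. Speed limits (rad/s): [2.22, 2.22, 2.79, 3.14, 3.14, 3.14].

INTERFACE

Orientations are given as a unit quaternion [w, x, y, z].
In Python, from plant import monitor, cams, arm gives the robot as it stands. The module is installed in compiled form; this text tells all that it offers.
- The arm moves only by the shell command python3 -m pendant 'ROWS'. ROWS is JSON, a list of rows, each an object of numbers: "fingers": the gripper's target within -1 to 1 (fully open at 1, half-way at 0, shut at -1); "dx", "dy", "dz": the shift along the tool's x, y, z in cm; "turn": the turn about the tool's z in degrees. In form: [{"fingers": .., "dx": .., "dy": .., "dz": .., "turn": ..}, ...]. A call has 1 to 5 rows; each row is the pose to reach, as a shift and turn from the pose commanded when the call began, along the tool's axes at that moment; what a row does not reach only later rows make up. A row lasts 1/12 s, in which the tool goes at most 41.7 mm and 7.16 degrees, less where a joint would pass 70% of its speed; a pose out of reach is approached as far as the arm can. A call with a gripper value outside its range is refused whole. The fingers move at their own pace and stop on an object; the grip force is fixed at half the most. Time passes only in rows, so rows that repeat a pose let the fingers close. It gives the time, the measured TCP pose, the force and the opening at its end, in the units of the state.
- monitor.read_state(): the state, without advancing time (a new reading comes with each control period).
- cams.grab_frame(name): name is "scene" or "side" or "wrist"; returns a dict with "image" (420x560x3 uint8, blue, green, red), "mtx" (3x3 intrinsics, pixels), "dist_coeffs" ([k1, k2, p1, p2, k3] as OpenCV has them; the pictures are not rectified), "world_to_cam" (4x4, takes a point from world to camera coordinates); the wrist camera has in their place "hand_eye" (4x4, takes a point from camera to tool coordinates, whose origin is the TCP and whose axes are the flange's). Camera axes: x right, y down, z forward; pixel columns grow to the right and rows downward; lengths in m; the calibration is good to about 2 mm. A picture is of the moment at which its call begins: read the wrist's pose just before it. There is no depth.
- arm.job_done(): hands the job in, once; it reports no verdict.
The state is a dict: "time_s": time; "qpos": joint angles; "qvel": joint speeds; "tau": joint torques, N m; "ee_pos": TCP position; "tcp_rot": TCP orientation; "ft_force": force on the tool from outside, world axes, zero at the start; "ft_torque": the same for the moment, N m; "grip_width": opening from 0.0 (shut) to 1.0 (fully open).
Only numpy, scipy, OpenCV 4.12 (cv2) and the standard library are available. Lean on these libraries where they do the work, as an engineer would, in place of code of your own. Each camera call takes 0.05 s, during which the arm holds its last target. There are 200 camera calls.

TASK

Take the wide test cassette from the small rack, slide it fully home in the slot on top of the white reader and let go of it; the narrow card stays in the rack. Then take the bar of the flap's wire handle, swing the flap up to its upright balance point without letting it go over backwards, and finish while still gripping the bar, holding the flap there, still and tipping neither way, for the reader's white reference. Leave the other things on the bench where they are.

Things in the scene. Friction and masses are not known exactly. Their poses are not given: they have to be found in the camera images.
- cassette_center (a point): Centre of the wide test cassette: a white plastic slab 56 mm wide (its x), 10 mm thick (its y), 80 mm tall (its z, up), about 45 g. It stands upright in one of the two bays of the rack, its lower 25 mm in the bay and 55 mm sticking out; its top is 40 mm above this point. Both faces are alike.
- card_center (a point): Centre of the narrow card that stands in the other bay of the rack: same material and thickness (10 mm), but only 34 mm wide and 62 mm tall. To be left there.
- rack: Fixed black block, 84 mm (its x) by 130 mm (its y) by 33 mm tall, origin at the centre of its underside. Two bays in its top, 35 mm to either side of the centre along its y, each 59 mm long (x) by 13 mm (y) and 25 mm deep; the slabs stand 70 mm apart, flat faces towards each other.
- reader: The reader, a fixed white box 220 mm (x, front to back; the front is towards the robot), 280 mm (y), flat top 90 mm above the table; origin at the centre of its underside. Slot in the +y half, flap on the -y half. On top behind the flap's hinge, from 60 mm on, a fixed optics head 34 mm tall.
- slot_mouth (a point): Centre of the slot's mouth, on the reader's top, 75 mm to +y of its centre; axes as the reader's. The slot is 58 mm long (x), 12 mm wide (y), 40 mm deep, straight down, with a bevelled mouth. With the cassette home its centre is level with this point and 40 mm stick out.
- flap_hinge (a point): Centre of the flap's hinge line, 99 mm above the table; on the reader 65 mm to -y and 10 mm back of its centre. The hinge line runs along y; the axes are the reader's and do not turn with the flap.
- flap_bar (a point): Middle of the bar of the flap's U-shaped wire handle: round, 10 mm thick, parallel to the hinge line, 165 mm from it, 80 mm free between its legs, 43 mm clear of the flap's edge. Flap shut, it sticks out 45 mm in front of the reader, 99 mm above the table; open fingers no more than 45 mm to go down astride it. The bar can turn in a pinch.
- flap (a joint): Angle of the flap (plate 108 mm wide, 6 mm thick, about 0.2 kg with its handle): 0 shut, flat on the reader, handle towards the robot; grows as the handle is lifted; 1.571 upright, balanced exactly over its hinge; 2.3 fallen over backwards. Nearly frictionless, no spring or stay: let go, it falls one way or the other.
- specimen_jar: Bystander: small clear jar with a white lid, 48 mm across, 62 mm tall. Origin at the centre of its underside.
- sanitiser: Bystander: clear bottle, 64 mm across, 150 mm tall. Origin at the centre of its underside.
- scanner: Bystander: hand-held barcode scanner lying flat, 160 mm long, 62 mm wide, 40 mm tall. Origin at the centre of its grip, on the underside.
- pen_cup: Bystander: empty grey cup, 68 mm across, 85 mm tall. Origin at the centre of its underside.

How it is judged:
By the outcome, as a careful person would: the job done as asked, in the order asked, and still so for the second after the job is handed in, while the arm keeps its last pose, push and grip.
It also fails if it takes over 66 s, if anything falls off the work surface, if the arm or the gripper's body presses on something with over 40 N, if the wrist force passes 120 N, or if a joint passes its speed limit or range.

## Working session

There is one attempt and no reset: what is moved stays moved. The work goes in short steps, Python scripts to look and compute and a shell command to move; the robot and the scene stay as the last step left them, time stands still between calls to the robot, and variables do not carry over. Pictures are saved under pics/ and viewed, on a budget of 10 in all, crops included, one or two more only if the job needs it, and the job is handed in when it is done.

```bash
mkdir -p pics; python3 - <<'E'
from plant import monitor, cams, arm
import cv2, numpy as np
s=monitor.read_state(); print(s['time_s'],s['ee_pos'],s['tcp_rot'],s['grip_width'],arm.grip_depth)
for n in ['scene','side','wrist']:
    f=cams.grab_frame(n); cv2.imwrite(f'pics/{n}0.png',f['image'])
    np.savez(f'pics/{n}0.npz',**{k:np.array(v) for k,v in f.items()})
    print(n,np.round(f['mtx'],1).tolist(),np.round(f['dist_coeffs'],3),np.round(f.get('world_to_cam',f.get('hand_eye')),3).tolist())
E
```

```text
0.0 [6.24503661e-01 2.82464842e-05 2.13861943e-01] [-4.94637497e-04  7.07088545e-01  7.07124674e-01 -4.90972672e-04] 0.9967078395932576 0.0187
scene [[474.4, 0.0, 283.5], [0.0, 474.4, 201.5], [0.0, 0.0, 1.0]] [-0.035  0.     0.     0.     0.   ] [[-0.863, 0.505, -0.009, 0.456], [0.335, 0.56, -0.758, -0.055], [-0.378, -0.657, -0.652, 1.399], [0.0, 0.0, 0.0, 1.0]]
side [[397.0, 0.0, 284.8], [0.0, 397.0, 212.3], [0.0, 0.0, 1.0]] [-0.044  0.     0.     0.     0.   ] [[0.935, -0.353, -0.001, -0.481], [-0.263, -0.694, -0.671, 0.165], [0.236, 0.628, -0.742, 1.059], [0.0, 0.0, 0.0, 1.0]]
wrist [[328.4, 0.0, 276.7], [0.0, 328.4, 209.6], [0.0, 0.0, 1.0]] [-0.049  0.     0.     0.     0.   ] [[-0.0, -0.971, -0.239, 0.067], [1.0, -0.001, 0.001, -0.001], [-0.001, -0.239, 0.971, -0.17], [0.0, 0.0, 0.0, 1.0]]
```

View pics/scene0.png

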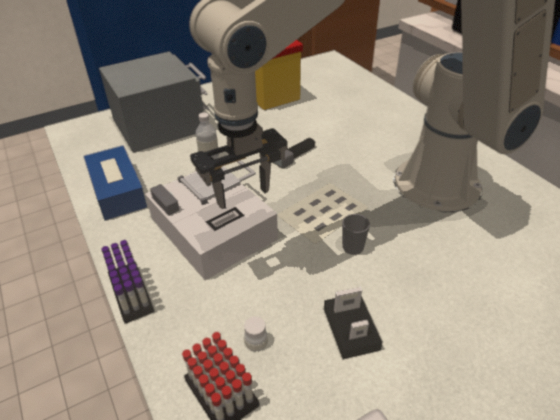

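View pics/side0.png

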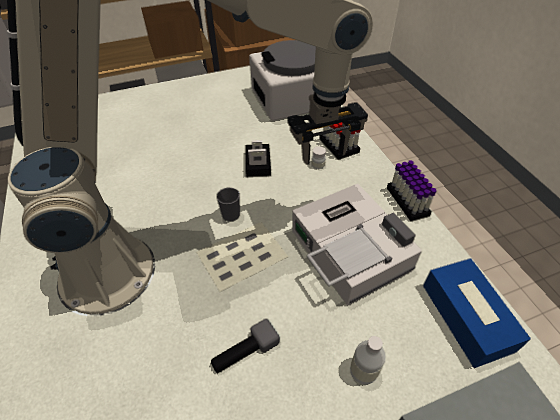

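Scene: rack at about (352,325) with the wide slab at (347,300) and the narrow one at (359,330), the reader's slot at (226,217), cup at (355,235) and jar at (255,335). Side: rack at (258,158), slot at (341,211), wire handle at (320,290). One zoomed composite will let me pick exact pixels.

```bash
python3 - <<'E'
import cv2, numpy as np
def crop(n,x,y,w,h,k):
    im=cv2.imread(f'pics/{n}0.png')[y:y+h,x:x+w]; im=cv2.resize(im,None,fx=k,fy=k,interpolation=cv2.INTER_CUBIC)
    for i in range(0,w,10):
        cv2.line(im,(i*k,0),(i*k,4 if i%50 else 10),(0,0,255),1)
    for px in range(-(-x//20)*20,x+w,20): cv2.putText(im,str(px),((px-x)*k,10),0,.35,(0,0,255),1); cv2.line(im,((px-x)*k,0),((px-x)*k,h*k),(0,255,255) ,1) if 0 else None
    for py in range(-(-y//20)*20,y+h,20): cv2.putText(im,str(py),(0,(py-y)*k),0,.35,(0,0,255),1); cv2.line(im,(0,(py-y)*k),(8,(py-y)*k),(0,0,255),1)
    for px in range(-(-x//20)*20,x+w,20): cv2.line(im,((px-x)*k,10),((px-x)*k,18),(0,0,255),1)
    return im
a=crop('scene',310,280,80,75,5); b=crop('side',240,130,40,50,5)
c=crop('side',280,180,145,130,4)
W=np.zeros((600,800,3),np.uint8)
def put(i,x,y): h=min(i.shape[0],600-y); w=min(i.shape[1],800-x); W[y:y+h,x:x+w]=i[:h,:w]
put(c,0,0) ; put(crop('scene',310,285,80,75,3),560,0); put(b,580,240)
cv2.imwrite('pics/comp1.png',W)
E
```

```text
(no output)
```

View pics/comp1.png

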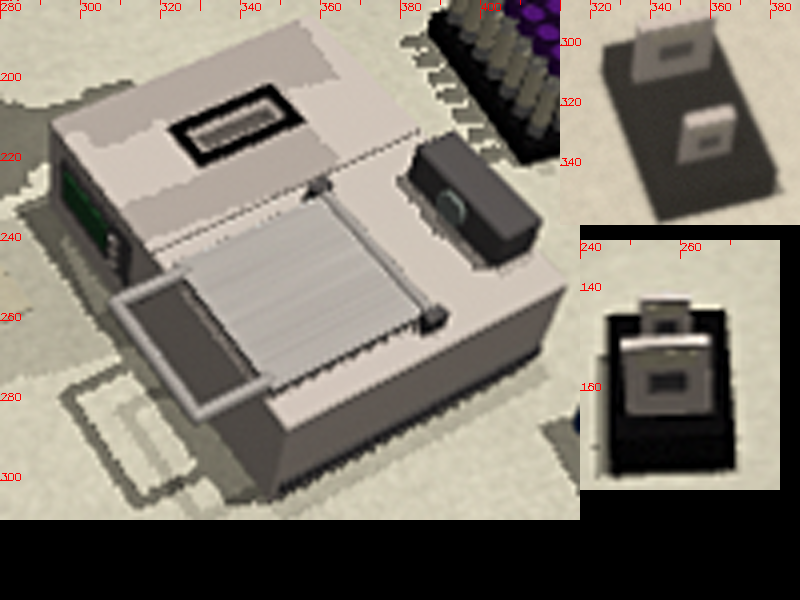

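The composite gives side-view pixels: reader top corners (293,211) (354.5,185) (351,288) (422,252), slot centre (339,211), bar ends (308,255.5) (330,284). The wide slab's top edge is at (248,150)–(266,150), and in scene at (336,292)–(361,291). Now converting these to positions.

```bash
cat > h.py <<'E'
import numpy as np, cv2
from scipy.spatial.transform import Rotation as R
def load(n): return dict(np.load(f'pics/{n}.npz'))
def toworld(f):
    if 'world_to_cam' in f: return np.linalg.inv(f['world_to_cam'])
    return f['T']@f['hand_eye']
def onz(f,px,z):
    u=cv2.undistortPoints(np.array(px,float).reshape(-1,1,2),f['mtx'],f['dist_coeffs']).reshape(-1,2)
    M=toworld(f); d=np.c_[u,np.ones(len(u))]@M[:3,:3].T; o=M[:3,3]
    return o+d*((z-o[2])/d[:,2])[:,None]
def proj(f,P):
    W=np.linalg.inv(toworld(f)); 
    return cv2.projectPoints(np.array(P,float).reshape(-1,3),cv2.Rodrigues(W[:3,:3])[0],W[:3,3],f['mtx'],f['dist_coeffs'])[0].reshape(-1,2)
def pose(s):
    q=s['tcp_rot']; T=np.eye(4); T[:3,:3]=R.from_quat([q[1],q[2],q[3],q[0]]).as_matrix(); T[:3,3]=s['ee_pos']; return T
def snap(name,out):
    from plant import monitor,cams
    T=pose(monitor.read_state()); f=cams.grab_frame(name); cv2.imwrite(f'pics/{out}.png',f['image'])
    np.savez(f'pics/{out}.npz',T=T,**{k:np.array(v) for k,v in f.items()}); f['T']=T; return f
E
python3 - <<'E'
from h import *
np.set_printoptions(precision=4,suppress=True)
a=load('scene0'); b=load('side0')
c=onz(b,[(293,211.3),(354.5,185),(351.3,288),(421.8,251.8)],.09); print('reader',c,c.mean(0))
print('front yaw',np.arctan2(*(c[0]-c[2])[[0,1]]),np.arctan2(*(c[1]-c[0])[[1,0]]))
print('slot',onz(b,[(339.3,211.4)],.09))
print('bar',onz(b,[(308,255.5),(330,283.8)],.099))
print('slotscene',onz(a,[(226,217)],.09))
print('wide scene',onz(a,[(335.7,292.3),(361.3,291)],.088),'side',onz(b,[(248,151),(266.4,150)],.088))
print('narrow scene',onz(a,[(352,322),(367.7,319.7)],.07),'side',onz(b,[(252,142.4),(262,142.4)],.07))
print('rack side',onz(b,[(245.6,144.4),(269.4,144.4),(271,176),(245.6,177)],.033))
print('cup',onz(a,[(355,222)],.085),'jar',onz(a,[(256,325)],.062))
print(pose(__import__('plant').monitor.read_state()))
E
```

```text
reader [[ 0.5222 -0.043   0.09  ]
 [ 0.7283 -0.01    0.09  ]
 [ 0.5609 -0.3169  0.09  ]
 [ 0.7756 -0.2866  0.09  ]] [ 0.6467 -0.1641  0.09  ]
front yaw -0.14049764620528435 0.15853525336425303
slot [[ 0.6409 -0.0883  0.09  ]]
bar [[ 0.4997 -0.2007  0.099 ]
 [ 0.5161 -0.2936  0.099 ]]
slotscene [[ 0.6363 -0.0931  0.09  ]]
wide scene [[0.5381 0.2329 0.088 ]
 [0.4903 0.2575 0.088 ]] side [[0.4839 0.2518 0.088 ]
 [0.5404 0.2357 0.088 ]]
narrow scene [[0.544  0.3002 0.07  ]
 [0.5135 0.312  0.07  ]] side [[0.515  0.312  0.07  ]
 [0.5463 0.3001 0.07  ]]
rack side [[0.5031 0.3555 0.033 ]
 [0.5803 0.3261 0.033 ]
 [0.532  0.1717 0.033 ]
 [0.4547 0.1961 0.033 ]]
cup [[0.3728 0.0792 0.085 ]] jar [[0.711  0.2026 0.062 ]]
[[-0.      1.     -0.001   0.6246]
 [ 1.      0.      0.      0.    ]
 [ 0.     -0.001  -1.      0.214 ]
 [ 0.      0.      0.      1.    ]]
```

```bash
cat >> h.py <<'E'
def need(x,y,z,yaw):
    "shift (cm) and turn (deg) to bring TCP to x,y,z with tool y at world yaw (deg, mod 180)"
    from plant import monitor
    s=monitor.read_state(); T=pose(s); d=T[:3,:3].T@(np.array([x,y,z])-T[:3,3])*100
    cur=np.degrees(np.arctan2(T[1,1],T[0,1])); t=-((yaw-cur+90)%180-90)
    print('t %.2f'%s['time_s'],'tcp',np.round(T[:3,3],4),'yaw %.2f'%cur,'need dx dy dz',np.round(d,2),'turn %.2f'%t,'F',np.round(s['ft_force'],1),'w %.3f'%s['grip_width'],'q6 %.2f'%s['qpos'][5])
E
python3 -m pendant '[{"fingers":0,"dx":4,"dy":-1.8,"dz":0,"turn":-7},{"fingers":0,"dx":8,"dy":-3.6,"dz":0,"turn":-14},{"fingers":0,"dx":12,"dy":-5.4,"dz":0,"turn":-21},{"fingers":0,"dx":16,"dy":-7.2,"dz":0,"turn":-28},{"fingers":0,"dx":20,"dy":-9,"dz":0,"turn":-35}]'
python3 -c "
from h import *
need(.513,.245,.19,69.5)"
```

```text
time_s: 0.57
ee_pos: [0.5383, 0.1913, 0.2144]
tcp_rot: [-0.0, 0.459, 0.888, -0.0]
ft_force: [1.2, -0.4, -0.2]
grip_width: 0.663
t 0.57 tcp [0.5383 0.1913 0.2144] yaw 35.31 need dx dy dz [5.85 1.04 2.44] turn -34.19 F [ 1.2 -0.4 -0.2] w 0.663 q6 -0.28
```

```bash
python3 -m pendant '[{"fingers":0,"dx":2.5,"dy":0.4,"dz":1.2,"turn":-7},{"fingers":0,"dx":4.9,"dy":0.8,"dz":2.4,"turn":-14},{"fingers":0,"dx":4.9,"dy":0.8,"dz":2.4,"turn":-21},{"fingers":0,"dx":4.9,"dy":0.8,"dz":2.4,"turn":-28},{"fingers":0,"dx":4.9,"dy":0.8,"dz":2.4,"turn":-34.2}]' >/dev/null
python3 -m pendant '[{"fingers":0},{"fingers":0}]'
python3 -c "
from h import *
need(.513,.245,.19,69.5)
f=snap('wrist','w1'); 
im=f['image']
cv2.imwrite('pics/w1v.png',im)"
```

```text
t 0.98 tcp [0.5173 0.2353 0.1901] yaw 69.64 need dx dy dz [0.74 0.76 0.01] turn 0.14 F [ 0.1 -1.1  0.8] w 0.499 q6 -0.79invalid input
```

View pics/w1v.png

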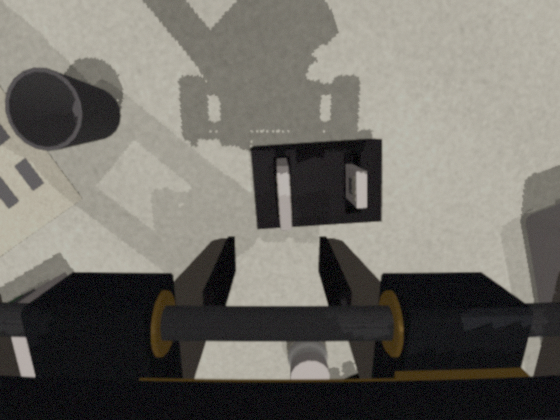

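The wrist view shows the rack, with the wide slab as a thin bright strip at about x 278–291, y 158–227 and the narrow one at (357,185). I'll zoom in for accuracy.

```bash
python3 - <<'E'
import cv2
im=cv2.imread('pics/w1.png')[135:237,248:388]; k=5
im=cv2.resize(im,None,fx=k,fy=k,interpolation=cv2.INTER_NEAREST)
for p in range(250,388,10): cv2.putText(im,str(p),((p-248)*k,10),0,.33,(0,0,255),1); cv2.line(im,((p-248)*k,12),((p-248)*k,20),(0,0,255),1)
for p in range(140,237,10): cv2.putText(im,str(p),(0,(p-135)*k),0,.33,(0,0,255),1); cv2.line(im,(22,(p-135)*k),(30,(p-135)*k),(0,0,255),1)
cv2.imwrite('pics/w1c.png',im)
E
```

```text
(no output)
```

View pics/w1c.png

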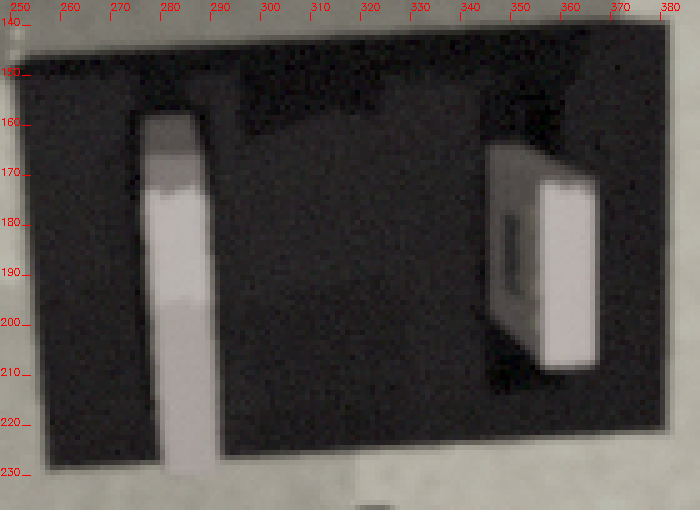

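The slab's top face spans (277,173)–(289.6,172.6) down to about (280.4,229)–(291.6,229). The rack top corners are (252,146) (382,139) (381,221) (257,228).

```bash
python3 - <<'E'
from h import *
np.set_printoptions(precision=4,suppress=True)
f=load('w1')
w=onz(f,[(277,173),(289.6,172.6),(280.4,229),(291.6,229)],.088); r=onz(f,[(252,146.4),(381.6,139.4),(381,221),(257.4,228.4)],.033)
n=onz(f,[(356,171.4),(367.4,170.6),(356,208.6),(367.4,208.4)],.07)
print(w,w.mean(0)); print(r,r.mean(0)); print(n.mean(0))
yaw=lambda v:np.degrees(np.arctan2(v[1],v[0]))
print('rack y yaws',yaw(r[1]-r[0]),yaw(r[2]-r[3]),'x',yaw(r[3]-r[0]),yaw(r[2]-r[1]))
print('sizes',[np.linalg.norm(v) for v in (r[1]-r[0],r[2]-r[3],r[3]-r[0],r[2]-r[1],w[1]-w[0],w[3]-w[2],w[2]-w[0])])
print('wide x yaw',yaw(w[2]+w[3]-w[0]-w[1]))
y=np.radians(yaw(r[1]-r[0]+r[2]-r[3])); c=r.mean(0); print('wide from rack',c[:2]-.035*np.array([np.cos(y),np.sin(y)]))
# fit rack pose by reprojection
from scipy.optimize import least_squares
px=np.array([(252,146.4),(381.6,139.4),(381,221),(257.4,228.4)])
px2=np.array([(277,173),(289.6,172.6)]); px3=np.array([(356,171.4),(367.4,170.6),(356,208.6),(367.4,208.4)])
a=load('scene0');b=load('side0')
def res(p):
    c,s=np.cos(p[2]),np.sin(p[2])
    W=lambda P:np.array([[p[0]+c*x-s*y,p[1]+s*x+c*y,z] for x,y,z in P])
    e=[proj(f,W([(-.042,-.065,.033),(-.042,.065,.033),(.042,.065,.033),(.042,-.065,.033)]))-px,
     proj(f,W([(-.028,-.04,.088),(-.028,-.03,.088)]))-px2,
     proj(f,W([(-.017,.03,.07),(-.017,.04,.07),(.017,.03,.07),(.017,.04,.07)]))-px3]
    return np.concatenate(e).ravel()
o=least_squares(res,[.52,.27,-.36]); p=o.x; print(p,np.degrees(p[2]),'wide',p[0]+np.sin(p[2])*.035,p[1]-np.cos(p[2])*.035); print(o.fun.reshape(-1,2))
E
```

```text
[[0.4875 0.2461 0.088 ]
 [0.4908 0.256  0.088 ]
 [0.5341 0.2319 0.088 ]
 [0.5375 0.241  0.088 ]] [0.5125 0.2438 0.088 ]
[[0.4611 0.2297 0.033 ]
 [0.4988 0.3515 0.033 ]
 [0.5787 0.3277 0.033 ]
 [0.5414 0.2043 0.033 ]] [0.52   0.2783 0.033 ]
[0.5305 0.3115 0.07  ]
rack y yaws 72.79844432480483 73.15469670528577 x -17.558696901725874 -16.578251095529083
sizes [np.float64(0.12743582690336389), np.float64(0.12887018509295542), np.float64(0.08418471094781746), np.float64(0.0833867288043797), np.float64(0.01048103626313496), np.float64(0.009708468664819163), np.float64(0.0487566994175497)]
wide x yaw -17.368504144984456
wide from rack [0.5098 0.2448]
[ 0.5219  0.2778 -0.2771] -15.874203886361984 wide 0.5122807018088602 0.24413523955789473
[[-1.8522  3.5382]
 [ 0.4605  0.2998]
 [ 1.4102  0.7595]
 [ 0.5925  2.8337]
 [-0.4482 -4.2942]
 [-1.0171 -4.8397]
 [ 0.0609  1.1675]
 [-0.1447  1.1185]
 [ 0.879   0.9964]
 [ 0.3776  0.3608]]
```

The slab's near edge is really at row 166, and 166–173 is shadow. That makes the length 56 mm and the centre (0.5097, 0.2448), with the closing line at yaw 73°, which matches the rack fit.

```bash
python3 -m pendant '[{"fingers":0,"dx":0,"dy":0,"dz":0,"turn":0},{"fingers":0,"dx":0,"dy":0,"dz":0,"turn":0}]' >/dev/null
python3 -c "
from h import *
need(.5097,.2448,.055,73)"
```

```text
t 1.20 tcp [0.5179 0.2346 0.1905] yaw 68.97 need dx dy dz [ 1.13  0.65 13.55] turn -4.03 F [-0.5  0.4 -0. ] w 0.500 q6 -0.78
```

```bash
python3 -m pendant '[{"fingers":0,"dx":1.13,"dy":0.65,"dz":2,"turn":-4},{"fingers":0,"dx":1.13,"dy":0.65,"dz":5,"turn":-4},{"fingers":0,"dx":1.13,"dy":0.65,"dz":8,"turn":-4},{"fingers":0,"dx":1.13,"dy":0.65,"dz":8,"turn":-4},{"fingers":0,"dx":1.13,"dy":0.65,"dz":8,"turn":-4}]' >/dev/null
python3 -c "
from h import *
need(.5097,.2448,.055,73)
snap('wrist','w2')"
```

```text
t 1.62 tcp [0.5088 0.2442 0.1097] yaw 73.06 need dx dy dz [-0.09  0.1   5.47] turn 0.06 F [-0.2  0.   1. ] w 0.504 q6 -0.83
```

View pics/w2.png

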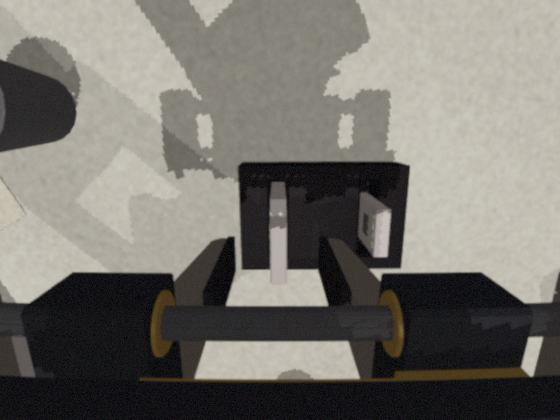

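The slab is vertical at x 271–287, midway between the fingertips at x 235 and 320, and its far end is at row 283. I'll check its lengthwise centring.

```bash
python3 - <<'E'
from h import *
f=load('w2')
w=onz(f,[(271,216),(286.5,216),(271,283.5),(286.5,283.5)],.088); print(w,w.mean(0))
L=(np.linalg.inv(f['T'])@np.c_[w,np.ones(4)].T).T; print(L*1000)
im=f['image'][:,272:286].mean((1,2)); print([(i,int(im[i])) for i in range(176,292,2)])
E
```

```text
[[0.49203904 0.24519313 0.088     ]
 [0.49477016 0.25416413 0.088     ]
 [0.53466514 0.2319921  0.088     ]
 [0.53754646 0.24146643 0.088     ]] [0.5147552  0.24320395 0.088     ]
[[  16.23459032   -3.87127872   21.79731234 1000.        ]
 [  16.23542772    5.50621571   21.77656889 1000.        ]
 [ -28.38822503   -4.08179598   21.68725976 1000.        ]
 [ -28.38443502    5.82095363   21.66536162 1000.        ]]
[(176, 20), (178, 18), (180, 16), (182, 73), (184, 85), (186, 85), (188, 88), (190, 89), (192, 89), (194, 90), (196, 90), (198, 98), (200, 126), (202, 130), (204, 130), (206, 129), (208, 129), (210, 129), (212, 138), (214, 144), (216, 119), (218, 105), (220, 105), (222, 105), (224, 105), (226, 116), (228, 158), (230, 174), (232, 174), (234, 174), (236, 174), (238, 174), (240, 174), (242, 174), (244, 174), (246, 174), (248, 174), (250, 174), (252, 174), (254, 174), (256, 174), (258, 174), (260, 173), (262, 174), (264, 174), (266, 174), (268, 174), (270, 174), (272, 174), (274, 173), (276, 173), (278, 173), (280, 174), (282, 174), (284, 177), (286, 186), (288, 186), (290, 185)]
```

Centred within 1 mm. Descending and gripping.

```bash
python3 -m pendant '[{"fingers":0,"dx":0,"dy":0.1,"dz":2.5,"turn":0},{"fingers":0,"dx":0,"dy":0.1,"dz":4.5,"turn":0},{"fingers":0,"dx":0,"dy":0.1,"dz":5.5,"turn":0},{"fingers":0,"dx":0,"dy":0.1,"dz":5.5,"turn":0},{"fingers":0,"dx":0,"dy":0.1,"dz":5.5,"turn":0}]' 
python3 -m pendant '[{"fingers":-1,"dx":0,"dy":0,"dz":0,"turn":0},{"fingers":-1,"dx":0,"dy":0,"dz":0,"turn":0},{"fingers":-1,"dx":0,"dy":0,"dz":0,"turn":0},{"fingers":-1,"dx":0,"dy":0,"dz":0,"turn":0},{"fingers":-1,"dx":0,"dy":0,"dz":0,"turn":0}]' 
python3 -c "
from h import *
need(.5097,.2448,.055,73)"
```

```text
time_s: 2.08
ee_pos: [0.5107, 0.246, 0.0567]
tcp_rot: [0.0, 0.146, 0.989, 0.0]
ft_force: [-0.3, 0.9, 0.5]
grip_width: 0.5
time_s: 2.5
ee_pos: [0.5102, 0.2459, 0.0561]
tcp_rot: [0.0, 0.146, 0.989, 0.0]
ft_force: [-0.3, -0.1, 1.0]
grip_width: 0.163
t 2.50 tcp [0.5102 0.2459 0.0561] yaw 73.20 need dx dy dz [ 0.02 -0.12  0.11] turn 0.20 F [-0.3 -0.1  1. ] w 0.163 q6 -0.83
```

```bash
python3 -m pendant '[{"fingers":-1,"dx":0,"dy":0,"dz":0,"turn":0},{"fingers":-1,"dx":0,"dy":0,"dz":0,"turn":0},{"fingers":-1,"dx":0,"dy":0,"dz":0,"turn":0}]' 
python3 -m pendant '[{"fingers":-1,"dx":0,"dy":0,"dz":-1,"turn":0},{"fingers":-1,"dx":0,"dy":0,"dz":-2,"turn":0},{"fingers":-1,"dx":0,"dy":0,"dz":-3,"turn":0},{"fingers":-1,"dx":0,"dy":0,"dz":-5,"turn":0},{"fingers":-1,"dx":0,"dy":0,"dz":-8,"turn":0}]' 
python3 -m pendant '[{"fingers":-1,"dx":0,"dy":0,"dz":-2,"turn":0},{"fingers":-1,"dx":0,"dy":0,"dz":-4,"turn":0},{"fingers":-1,"dx":0,"dy":0,"dz":-6,"turn":0},{"fingers":-1,"dx":0,"dy":0,"dz":-6,"turn":0},{"fingers":-1,"dx":0,"dy":0,"dz":-6,"turn":0}]' 
python3 -c "
from h import *
need(.638,-.09,.196,98.6)"
```

```text
time_s: 2.75
ee_pos: [0.5102, 0.2458, 0.0558]
tcp_rot: [0.0, 0.146, 0.989, 0.0]
ft_force: [-1.4, -0.1, 4.0]
grip_width: 0.107
time_s: 3.17
ee_pos: [0.5087, 0.2451, 0.1355]
tcp_rot: [-0.001, 0.146, 0.989, -0.001]
ft_force: [0.9, 0.4, 0.4]
grip_width: 0.104
time_s: 3.58
ee_pos: [0.5107, 0.2461, 0.1972]
tcp_rot: [0.001, 0.146, 0.989, 0.001]
ft_force: [0.4, 0.5, -0.6]
grip_width: 0.103
t 3.58 tcp [0.5107 0.2461 0.1972] yaw 73.20 need dx dy dz [-21.9  -28.49   0.11] turn -25.40 F [ 0.4  0.5 -0.6] w 0.103 q6 -0.83
```

```bash
python3 -m pendant '[{"fingers":-1,"dx":-1.8,"dy":-1.7,"dz":0,"turn":-4},{"fingers":-1,"dx":-4.5,"dy":-4.3,"dz":0,"turn":-9},{"fingers":-1,"dx":-7.2,"dy":-6.9,"dz":0,"turn":-15},{"fingers":-1,"dx":-10,"dy":-9.5,"dz":0,"turn":-20},{"fingers":-1,"dx":-12.8,"dy":-12.2,"dz":0,"turn":-25.4}]' >/dev/null
python3 -c "
from h import *
need(.697,-.081,.197,98.6)"
```

```text
t 4.00 tcp [0.597  0.0905 0.1943] yaw 98.89 need dx dy dz [ -7.23 -18.49  -0.28] turn 0.29 F [ 0.5  0.4 -0.2] w 0.112 q6 -1.58
```

```bash
python3 -m pendant '[{"fingers":-1,"dx":-1.4,"dy":-3.6,"dz":-0.2,"turn":0},{"fingers":-1,"dx":-2.8,"dy":-7.2,"dz":-0.2,"turn":0},{"fingers":-1,"dx":-4.2,"dy":-10.8,"dz":-0.2,"turn":0},{"fingers":-1,"dx":-5.8,"dy":-15,"dz":-0.2,"turn":0},{"fingers":-1,"dx":-7.2,"dy":-18.5,"dz":-0.2,"turn":0}]' >/dev/null
python3 -m pendant '[{"fingers":-1,"dx":0,"dy":0,"dz":0,"turn":0},{"fingers":-1,"dx":0,"dy":0,"dz":0,"turn":0},{"fingers":-1,"dx":0,"dy":0,"dz":0,"turn":0}]' >/dev/null
python3 -c "
from h import *
need(.697,-.081,.197,98.6)
f=snap('wrist','w3'); f=f['image'][:,60:500]
cv2.imwrite('pics/w3v.png',cv2.resize(f,None,fx=1.4,fy=1.4))"
```

```text
t 4.67 tcp [ 0.6951 -0.08    0.196 ] yaw 98.55 need dx dy dz [-0.18 -0.13 -0.1 ] turn -0.05 F [-0.4  1.   0.3] w 0.108 q6 -1.84
```

View pics/w3v.png

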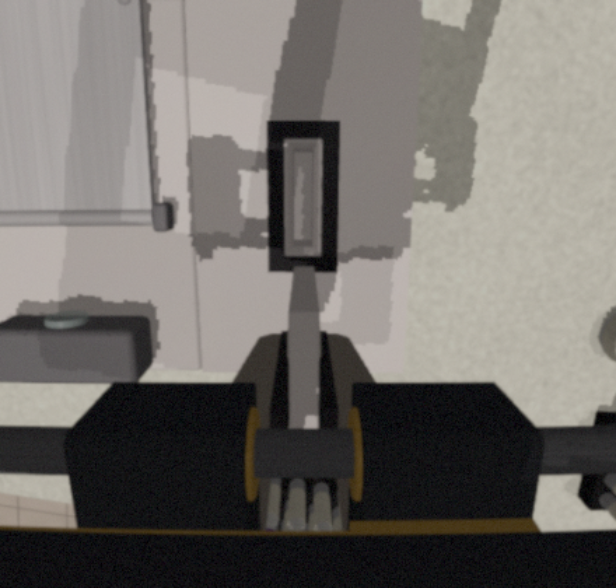

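The slot's black rim is at view px (268–339, 121–271), centre about (303.5,196.5), with its sides vertical in the picture, so the yaw already agrees. I'll refine it with a threshold fit.

```bash
python3 - <<'E'
from h import *
np.set_printoptions(precision=2,suppress=True)
f=load('w3'); g=cv2.cvtColor(f['image'],cv2.COLOR_BGR2GRAY)
m=(g<50).astype(np.uint8); m[192:]=0; m[:, :245]=0; m[:,310:]=0; m[:80]=0
n,l,st,ce=cv2.connectedComponentsWithStats(m); i=1+st[1:,4].argmax(); print(st[i])
ys,xs=np.nonzero(l==i)
r=cv2.minAreaRect(np.c_[xs,ys].astype(np.float32)); print('rim',r)
inner=onz(f,[(60+284/1.4,138/1.4),(60+323/1.4,138/1.4),(60+321/1.4,257/1.4),(60+285/1.4,257/1.4)],.09)
rim=onz(f,[(60+268/1.4,121/1.4),(60+339/1.4,121/1.4),(60+337.5/1.4,271/1.4),(60+269/1.4,271/1.4)],.09)
for w in (inner,rim):
    L=(np.linalg.inv(f['T'])@np.c_[w,np.ones(4)].T).T*1000; print('tool mm',L[:,:3],L[:,:3].mean(0)); print(w.mean(0)*1000)
    v=w[2]+w[3]-w[0]-w[1]; print('yaw x',np.degrees(np.arctan2(v[1],v[0])))
E
```

```text
[ 251   86   51  106 2787]
rim ((276.0, 138.5), (105.0, 50.0), 90.0)
tool mm [[ 91.44 -11.22 106.23]
 [ 91.43  11.19 106.25]
 [ 22.27  10.59 106.08]
 [ 22.28 -11.27 106.06]] [ 56.85  -0.18 106.15]
[638.59 -88.52  90.  ]
yaw x 8.284186936875304
tool mm [[100.79 -20.26 106.24]
 [100.77  20.24 106.29]
 [ 13.61  20.76 106.07]
 [ 13.64 -21.14 106.02]] [ 57.2   -0.1  106.16]
[638.23 -88.49  90.  ]
yaw x 8.435255197935728
```

```bash
python3 -m pendant '[{"fingers":-1,"dx":2.5,"dy":0,"dz":0,"turn":0},{"fingers":-1,"dx":5.7,"dy":0,"dz":0,"turn":0},{"fingers":-1,"dx":5.7,"dy":0,"dz":2,"turn":0.1},{"fingers":-1,"dx":5.7,"dy":0,"dz":4,"turn":0.1},{"fingers":-1,"dx":5.7,"dy":0,"dz":5.2,"turn":0.1}]' >/dev/null
python3 -m pendant '[{"fingers":-1,"dx":0,"dy":0,"dz":0,"turn":0},{"fingers":-1,"dx":0,"dy":0,"dz":0,"turn":0},{"fingers":-1,"dx":0,"dy":0,"dz":0,"turn":0}]' >/dev/null
python3 -c "
from h import *
need(.6384,-.0885,.0978,98.4)
f=snap('side','s1'); g=snap('wrist','w4')
a=cv2.resize(f['image'][150:270,270:400],None,fx=3,fy=3); b=cv2.resize(g['image'][80:320,180:380],None,fx=1.9,fy=1.9)
W=np.zeros((460,780,3),np.uint8); W[:a.shape[0],:a.shape[1]]=a; W[:b.shape[0],395:395+b.shape[1]]=b; cv2.imwrite('pics/c4.png',W)"
```

```text
t 5.38 tcp [ 0.6404 -0.0882  0.1463] yaw 98.55 need dx dy dz [ 0.2  -0.    4.85] turn 0.15 F [ 0.6  1.  -0.1] w 0.109 q6 -1.86
```

View pics/c4.png

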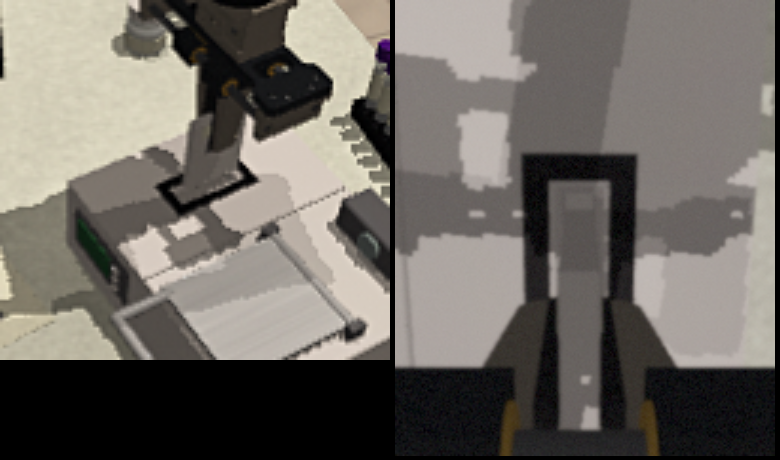

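The slab sits centred over the mouth (view x 558–601 within 549–610). I'll insert it slowly with force checks.

```bash
python3 -m pendant '[{"fingers":-1,"dx":0.2,"dy":0,"dz":0.4,"turn":0.1},{"fingers":-1,"dx":0.2,"dy":0,"dz":0.8,"turn":0.1},{"fingers":-1,"dx":0.2,"dy":0,"dz":1.2,"turn":0.1},{"fingers":-1,"dx":0.2,"dy":0,"dz":1.6,"turn":0.1},{"fingers":-1,"dx":0.2,"dy":0,"dz":1.8,"turn":0.1}]'
python3 -m pendant '[{"fingers":-1,"dx":0,"dy":0,"dz":0.3,"turn":0},{"fingers":-1,"dx":0,"dy":0,"dz":0.5,"turn":0},{"fingers":-1,"dx":0,"dy":0,"dz":0.5,"turn":0}]'
python3 -c "
from h import *
need(.6384,-.0885,.0978,98.4)"
```

```text
time_s: 5.9
ee_pos: [0.6374, -0.089, 0.1267]
tcp_rot: [-0.0, -0.073, 0.997, 0.0]
ft_force: [-0.5, -0.1, -0.8]
grip_width: 0.107
time_s: 6.15
ee_pos: [0.6375, -0.089, 0.122]
tcp_rot: [-0.0, -0.073, 0.997, 0.0]
ft_force: [-0.3, -0.2, 0.2]
grip_width: 0.109
t 6.15 tcp [ 0.6375 -0.089   0.122 ] yaw 98.40 need dx dy dz [-0.1   0.03  2.42] turn 0.00 F [-0.3 -0.2  0.2] w 0.109 q6 -1.86
```

It went in by about 16 mm with no force. Continuing to the bottom.

```bash
python3 -m pendant '[{"fingers":-1,"dx":0,"dy":0,"dz":0.5,"turn":0},{"fingers":-1,"dx":0,"dy":0,"dz":1,"turn":0},{"fingers":-1,"dx":0,"dy":0,"dz":1.5,"turn":0},{"fingers":-1,"dx":0,"dy":0,"dz":1.9,"turn":0},{"fingers":-1,"dx":0,"dy":0,"dz":1.9,"turn":0}]'
python3 -m pendant '[{"fingers":-1,"dx":0,"dy":0,"dz":0.2,"turn":0},{"fingers":-1,"dx":0,"dy":0,"dz":0.4,"turn":0},{"fingers":-1,"dx":0,"dy":0,"dz":0.55,"turn":0},{"fingers":-1,"dx":0,"dy":0,"dz":0.55,"turn":0}]'
```

```text
time_s: 6.57
ee_pos: [0.637, -0.0889, 0.1023]
tcp_rot: [-0.001, -0.073, 0.997, 0.0]
ft_force: [-0.3, 0.2, -0.4]
grip_width: 0.112
time_s: 6.9
ee_pos: [0.6379, -0.089, 0.098]
tcp_rot: [0.0, -0.073, 0.997, -0.0]
ft_force: [0.1, 0.5, -0.5]
grip_width: 0.105
```

```bash
python3 -m pendant '[{"fingers":-1,"dx":0,"dy":0,"dz":0.1,"turn":0},{"fingers":-1,"dx":0,"dy":0,"dz":0.1,"turn":0}]'
python3 -m pendant '[{"fingers":-1,"dx":0,"dy":0,"dz":0.1,"turn":0},{"fingers":-1,"dx":0,"dy":0,"dz":0.1,"turn":0}]'
python3 -m pendant '[{"fingers":-1,"dx":0,"dy":0,"dz":0.1,"turn":0},{"fingers":-1,"dx":0,"dy":0,"dz":0.1,"turn":0}]'
```

```text
time_s: 7.07
ee_pos: [0.6381, -0.089, 0.0978]
tcp_rot: [0.0, -0.073, 0.997, -0.0]
ft_force: [-0.7, 0.3, 5.6]
grip_width: 0.107
time_s: 7.23
ee_pos: [0.6381, -0.089, 0.0978]
tcp_rot: [0.0, -0.073, 0.997, -0.0]
ft_force: [-4.6, 0.8, 12.9]
grip_width: 0.108
time_s: 7.4
ee_pos: [0.6382, -0.089, 0.0978]
tcp_rot: [0.001, -0.073, 0.997, -0.0]
ft_force: [-8.0, 0.4, 21.1]
grip_width: 0.106
```

Bottomed at TCP z 0.0978, exactly the predicted home height, with 21 N of seating force. Releasing and lifting off.

```bash
python3 -m pendant '[{"fingers":-0.3,"dx":0,"dy":0,"dz":-0.1,"turn":0},{"fingers":-0.3,"dx":0,"dy":0,"dz":-0.2,"turn":0},{"fingers":-0.3,"dx":0,"dy":0,"dz":-0.2,"turn":0},{"fingers":-0.3,"dx":0,"dy":0,"dz":-0.2,"turn":0}]'
python3 -m pendant '[{"fingers":-0.3,"dx":0,"dy":0,"dz":-1,"turn":0},{"fingers":-0.3,"dx":0,"dy":0,"dz":-3,"turn":0},{"fingers":-0.3,"dx":0,"dy":0,"dz":-6,"turn":0},{"fingers":-0.3,"dx":0,"dy":0,"dz":-9,"turn":0},{"fingers":-0.3,"dx":1,"dy":-1,"dz":-12,"turn":7}]'
python3 -m pendant '[{"fingers":-0.4,"dx":2.5,"dy":-2.5,"dz":0,"turn":7},{"fingers":-0.4,"dx":5,"dy":-5,"dz":0,"turn":14},{"fingers":-0.4,"dx":7.5,"dy":-7.5,"dz":0,"turn":21},{"fingers":-0.4,"dx":10,"dy":-10,"dz":0,"turn":28},{"fingers":-0.4,"dx":12.5,"dy":-10.5,"dz":0,"turn":35}]'
python3 -c "
from h import *
need(.5055,-.2496,.18,8.4)"
```

```text
time_s: 7.73
ee_pos: [0.6377, -0.089, 0.0969]
tcp_rot: [-0.0, -0.073, 0.997, 0.0]
ft_force: [-0.1, -0.8, -0.5]
grip_width: 0.345
time_s: 8.15
ee_pos: [0.6301, -0.0991, 0.2187]
tcp_rot: [0.0, -0.014, 1.0, 0.0]
ft_force: [-0.3, -0.1, -0.2]
grip_width: 0.347
time_s: 8.57
ee_pos: [0.506, -0.2112, 0.2178]
tcp_rot: [0.001, 0.292, 0.956, -0.001]
ft_force: [-0.4, -0.0, 0.2]
grip_width: 0.301
t 8.57 tcp [ 0.506  -0.2112  0.2178] yaw 56.00 need dx dy dz [-2.11 -3.21  3.79] turn 47.60 F [-0.4 -0.   0.2] w 0.301 q6 -1.37
```

```bash
python3 -m pendant '[{"fingers":-0.4,"dx":-1,"dy":-1.6,"dz":0,"turn":7},{"fingers":-0.4,"dx":-2.1,"dy":-3.2,"dz":0,"turn":14},{"fingers":-0.4,"dx":-2.1,"dy":-3.2,"dz":0,"turn":21},{"fingers":-0.4,"dx":-2.1,"dy":-3.2,"dz":1,"turn":28},{"fingers":-0.4,"dx":-2.1,"dy":-3.2,"dz":2,"turn":35}]' > /dev/null
python3 -m pendant '[{"fingers":-0.4,"dx":0,"dy":0,"dz":0,"turn":7},{"fingers":-0.4,"dx":0,"dy":0,"dz":0,"turn":12.6},{"fingers":-0.4,"dx":0,"dy":0,"dz":0,"turn":12.6},{"fingers":-0.4,"dx":0,"dy":0,"dz":0,"turn":12.6},{"fingers":-0.4,"dx":0,"dy":0,"dz":0,"turn":12.6}]' > /dev/null
python3 -c "
from h import *
need(.5055,-.2496,.0803,8.4)
f=snap('side','s2'); g=snap('wrist','w5')
a=cv2.resize(f['image'][150:300,260:400],None,fx=2.3,fy=2.3); b=cv2.resize(g['image'],None,fx=.82,fy=.82)
W=np.zeros((350,790,3),np.uint8); W[:a.shape[0],:a.shape[1]]=a; W[:b.shape[0],326:326+b.shape[1]]=b; cv2.imwrite('pics/c5.png',W)"
```

```text
t 9.40 tcp [ 0.5069 -0.2467  0.1974] yaw 8.99 need dx dy dz [-0.26 -0.18 11.71] turn 0.59 F [0.6 0.9 0.3] w 0.302 q6 -0.61
```

View pics/c5.png

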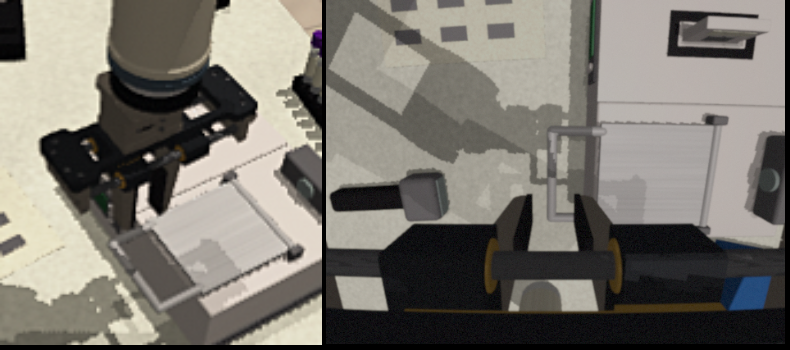

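The side and wrist views show the cassette standing in the slot. The bar is vertical at wrist px x≈277, y 156–266, centred between the fingers. I'll measure the bar precisely.

```bash
python3 - <<'E'
from h import *
np.set_printoptions(precision=4,suppress=True,linewidth=150)
f=load('w5'); g=cv2.GaussianBlur(cv2.cvtColor(f['image'],cv2.COLOR_BGR2GRAY),(1,5),0)
for r in (165,175,190,205,215,222): print(r,g[r,264:294])
p=onz(f,[(277,156),(277,266),(277,211)],.099); print(p)
h=onz(f,[(474.4,145),(464.6,283)],.099); print('hinge?',h)
T=np.linalg.inv(f['T'])
print('pred bar/hinge px',proj(f,[(.5055,-.2496,.099),(.6687,-.2255,.099)]))
E
```

```text
165 [118 119 118 117 112 102 102 119 131 140 149 158 161 155 148 140 131 119 105  95  87  84  94 108 112 112 113 114 114 111]
175 [119 119 118 119 117 103  91  90  94 109 140 157 160 155 147 139 129 120 118 119 122 123 130 150 171 178 176 175 173 173]
190 [182 181 181 179 173 147 109  93  94  98 101 101 113 136 142 139 132 144 165 176 177 178 179 178 176 175 174 174 175 171]
205 [159 160 162 160 151 121  90  84  88  93  97  99  96  95  92  88 100 135 159 169 172 172 171 172 173 175 175 177 177 170]
215 [149 152 153 155 146 119  93  87  90  94  89  86  86  84  82  87 104 129 149 156 158 158 156 156 155 156 157 155 153 148]
222 [ 95  93  95  95  94  89  96 110 119 128 133 140 140 137 129 121 111 101  97  95  95  95  94  95  95  94  96  93  93  93]
[[ 0.4994 -0.202   0.099 ]
 [ 0.5143 -0.2967  0.099 ]
 [ 0.5065 -0.2474  0.099 ]]
hinge? [[ 0.6577 -0.1672  0.099 ]
 [ 0.6858 -0.2877  0.099 ]]
pred bar/hinge px [[275.3799 213.3548]
 [467.0214 214.975 ]]
```

The bar centre is at column 275.3, exactly where the slot-derived geometry predicts (275.4). Going down astride it.

```bash
python3 -m pendant '[{"fingers":-0.4,"dx":-0.26,"dy":-0.18,"dz":2,"turn":0.6},{"fingers":-0.4,"dx":-0.26,"dy":-0.18,"dz":4.5,"turn":0.6},{"fingers":-0.4,"dx":-0.26,"dy":-0.18,"dz":7,"turn":0.6},{"fingers":-0.4,"dx":-0.26,"dy":-0.18,"dz":7.5,"turn":0.6},{"fingers":-0.4,"dx":-0.26,"dy":-0.18,"dz":7.5,"turn":0.6}]' > /dev/null
python3 -c "
from h import *
need(.5055,-.2496,.0803,8.4)"
python3 -m pendant '[{"fingers":-0.4,"dx":0,"dy":0,"dz":1,"turn":0},{"fingers":-0.4,"dx":0,"dy":0,"dz":2,"turn":0},{"fingers":-0.4,"dx":0,"dy":0,"dz":3,"turn":0},{"fingers":-0.4,"dx":0,"dy":0,"dz":4.2,"turn":0},{"fingers":-0.4,"dx":0,"dy":0,"dz":4.2,"turn":0}]'
python3 -c "
from h import *
need(.5055,-.2496,.0803,8.4)"
```

```text
t 9.92 tcp [ 0.5042 -0.2489  0.1207] yaw 8.25 need dx dy dz [-0.09  0.13  4.04] turn -0.15 F [0.3 0.5 0.1] w 0.302 q6 -0.61
time_s: 10.33
ee_pos: [0.5041, -0.2489, 0.0778]
tcp_rot: [-0.001, 0.655, 0.756, -0.0]
ft_force: [-0.0, 0.6, -0.9]
grip_width: 0.302
t 10.33 tcp [ 0.5041 -0.2489  0.0778] yaw 8.20 need dx dy dz [-0.09  0.12 -0.25] turn -0.20 F [-0.   0.6 -0.9] w 0.302 q6 -0.60
```

```bash
python3 -m pendant '[{"fingers":-0.4,"dx":-0.1,"dy":0.12,"dz":-0.25,"turn":-0.2},{"fingers":-0.4,"dx":-0.1,"dy":0.12,"dz":-0.25,"turn":-0.2}]' >/dev/null
python3 -m pendant '[{"fingers":-1,"dx":0,"dy":0,"dz":0,"turn":0},{"fingers":-1,"dx":0,"dy":0,"dz":0,"turn":0},{"fingers":-1,"dx":0,"dy":0,"dz":0,"turn":0},{"fingers":-1,"dx":0,"dy":0,"dz":0,"turn":0},{"fingers":-1,"dx":0,"dy":0,"dz":0,"turn":0}]'
python3 -m pendant '[{"fingers":-1,"dx":0,"dy":0,"dz":0,"turn":0},{"fingers":-1,"dx":0,"dy":0,"dz":0,"turn":0},{"fingers":-1,"dx":0,"dy":0,"dz":0,"turn":0}]'
python3 -c "
from h import *
need(.5055,-.2496,.0803,8.4)"
```

```text
time_s: 10.92
ee_pos: [0.506, -0.2505, 0.0829]
tcp_rot: [-0.0, 0.653, 0.757, -0.0]
ft_force: [-4.3, -2.3, 5.5]
grip_width: 0.094
time_s: 11.17
ee_pos: [0.5061, -0.2505, 0.0829]
tcp_rot: [-0.0, 0.653, 0.757, -0.0]
ft_force: [-5.4, 0.1, 5.6]
grip_width: 0.099
t 11.17 tcp [ 0.5061 -0.2505  0.0829] yaw 8.41 need dx dy dz [ 0.1  -0.04  0.26] turn 0.01 F [-5.4  0.1  5.6] w 0.099 q6 -0.61
```

Gripped: opening 0.099, about 9 mm. The bar-based hinge estimate, TCP + 165 mm along the reader's x, agrees with the slot-based one to 0.5 mm. Swinging along the arc (dy = 16.5(1−cos θ), dz = −16.5 sin θ), first to 30°.

```bash
cat > arc.py <<'E'
from h import *
from plant import monitor
s=monitor.read_state(); T=pose(s); d=T[:3,3]-np.array([.5061,-.2505,.0829])
y=np.radians(8.4); a=d@[np.cos(y),np.sin(y),0]; l=d@[-np.sin(y),np.cos(y),0]
print('t %.2f along %.4f lat %.4f up %.4f theta %.2f r %.4f yaw %.2f'%(s['time_s'],a,l,d[2],np.degrees(np.arctan2(d[2],.165-a)),np.hypot(d[2],.165-a),np.degrees(np.arctan2(T[1,1],T[0,1]))),'F',np.round(s['ft_force'],1),'w %.3f'%s['grip_width'],'maxqv %.3f'%np.abs(s['qvel']).max())
E
python3 -m pendant '[{"fingers":-1,"dx":0,"dy":0.09,"dz":-1.72,"turn":0},{"fingers":-1,"dx":0,"dy":0.36,"dz":-3.43,"turn":0},{"fingers":-1,"dx":0,"dy":0.81,"dz":-5.1,"turn":0},{"fingers":-1,"dx":0,"dy":1.43,"dz":-6.71,"turn":0},{"fingers":-1,"dx":0,"dy":2.21,"dz":-8.25,"turn":0}]' >/dev/null
python3 arc.py
```

```text
t 11.58 along 0.0208 lat 0.0000 up 0.0826 theta 29.80 r 0.1662 yaw 8.41 F [-5.6 -3.9  0.6] w 0.095 maxqv 0.417
```

```bash
python3 -m pendant '[{"fingers":-1,"dx":0,"dy":0.94,"dz":-1.45,"turn":0},{"fingers":-1,"dx":0,"dy":2.03,"dz":-2.79,"turn":0},{"fingers":-1,"dx":0,"dy":3.25,"dz":-4.01,"turn":0},{"fingers":-1,"dx":0,"dy":4.59,"dz":-5.1,"turn":0},{"fingers":-1,"dx":0,"dy":6.04,"dz":-6.04,"turn":0}]' >/dev/null
python3 arc.py
python3 -m pendant '[{"fingers":-1,"dx":0,"dy":1.54,"dz":-0.78,"turn":0},{"fingers":-1,"dx":0,"dy":3.15,"dz":-1.4,"turn":0},{"fingers":-1,"dx":0,"dy":4.82,"dz":-1.85,"turn":0},{"fingers":-1,"dx":0,"dy":5.95,"dz":-2.05,"turn":0},{"fingers":-1,"dx":0,"dy":6.53,"dz":-2.12,"turn":0}]' >/dev/null
python3 arc.py
python3 -m pendant '[{"fingers":-1,"dx":0,"dy":0,"dz":0,"turn":0},{"fingers":-1,"dx":0,"dy":0,"dz":0,"turn":0},{"fingers":-1,"dx":0,"dy":0,"dz":0,"turn":0}]' >/dev/null
python3 arc.py
```

```text
t 12.00 along 0.0811 lat -0.0002 up 0.1448 theta 59.92 r 0.1674 yaw 8.38 F [-8.5 -0.5 10.9] w 0.099 maxqv 0.463
t 12.42 along 0.1501 lat -0.0002 up 0.1651 theta 84.83 r 0.1657 yaw 8.42 F [-3.7 -1.6  8.2] w 0.097 maxqv 0.137
t 12.67 along 0.1491 lat -0.0002 up 0.1650 theta 84.49 r 0.1657 yaw 8.41 F [-1.3 -1.4  6.5] w 0.098 maxqv 0.003
```

```bash
python3 -m pendant '[{"fingers":-1,"dx":0,"dy":0.4,"dz":-0.05,"turn":0},{"fingers":-1,"dx":0,"dy":0.8,"dz":-0.1,"turn":0},{"fingers":-1,"dx":0,"dy":1.2,"dz":-0.12,"turn":0},{"fingers":-1,"dx":0,"dy":1.5,"dz":-0.12,"turn":0},{"fingers":-1,"dx":0,"dy":1.6,"dz":-0.12,"turn":0}]' >/dev/null
python3 -m pendant '[{"fingers":-1,"dx":0,"dy":0,"dz":0,"turn":0},{"fingers":-1,"dx":0,"dy":0,"dz":0,"turn":0},{"fingers":-1,"dx":0,"dy":0,"dz":0,"turn":0},{"fingers":-1,"dx":0,"dy":0,"dz":0,"turn":0}]' >/dev/null
python3 arc.py
python3 - <<'E'
from h import *
f=snap('side','s3'); g=snap('scene','c3')
a=cv2.resize(f['image'][120:310,270:430],None,fx=2.6,fy=2.6,interpolation=cv2.INTER_CUBIC); b=cv2.resize(g['image'][130:280,140:290],None,fx=2.5,fy=2.5,interpolation=cv2.INTER_CUBIC)
W=np.zeros((500,795,3),np.uint8); W[:a.shape[0],:a.shape[1]]=a; W[:b.shape[0],418:418+b.shape[1]]=b; cv2.imwrite('pics/c6.png',W)
E
```

```text
t 13.42 along 0.1649 lat -0.0002 up 0.1654 theta 89.96 r 0.1654 yaw 8.40 F [-0.5 -1.4  5.2] w 0.102 maxqv 0.001
```

View pics/c6.png

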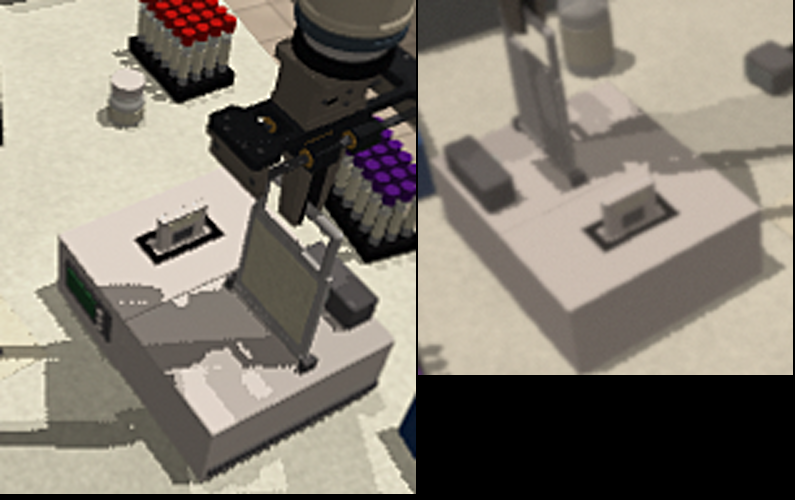

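The pictures show the flap upright with the bar in the fingers and the cassette home in the slot. In side px the -y leg's top corner is about (400,206.5) and the hinge end about (387,259). I'll compare that with the model at 88, 90 and 92°.

```bash
python3 - <<'E'
from h import *
np.set_printoptions(precision=1,suppress=True)
f=load('s3'); c=load('c3'); y=np.radians(8.4); X=np.array([np.cos(y),np.sin(y),0]); Y=np.array([-np.sin(y),np.cos(y),0]); H=np.array([.669,-.226,.099])
def P(lat,r,th): t=np.radians(th); return H+Y*lat+r*(-X*np.cos(t)+np.array([0,0,1])*np.sin(t))
for th in (86,88,90,92,94): print(th,'side leg top/plate-bottom-corner',proj(f,[P(-.045,.165,th),P(-.054,.117,th),P(.054,.117,th)]).ravel(),'scene',proj(c,[P(.045,.165,th),P(.054,.117,th)]).ravel())
print('hinge',proj(f,[P(-.054,0,90),P(.054,0,90)]).ravel(),proj(c,[P(.054,0,90)]).ravel())
g=f['image'][:,:,1]
for r in (203,206,209,212,215,220,225): print(r,g[r,384:412])
E
```

```text
86 side leg top/plate-bottom-corner [394.8 213.5 394.1 229.9 364.9 199.4] scene [197.3 141.7 200.5 160.8]
88 side leg top/plate-bottom-corner [396.9 212.4 395.6 229.2 366.3 198.7] scene [195.1 142.5 199.  161.3]
90 side leg top/plate-bottom-corner [398.9 211.4 397.  228.4 367.7 198.1] scene [192.9 143.3 197.6 161.9]
92 side leg top/plate-bottom-corner [401.  210.5 398.4 227.8 369.1 197.5] scene [190.8 144.3 196.1 162.6]
94 side leg top/plate-bottom-corner [403.  209.6 399.8 227.2 370.4 197. ] scene [188.6 145.3 194.6 163.3]
hinge [387.  259.  360.8 229.4] [203.4 199.5]
203 [ 50   4   0 221  51  45  60  72 146 161 165 125 128  57   3   0   1   7
   6   6  18  61  63  63  57  48  90  89]
206 [ 88  88 180 227 222 227 241 159  60  73 109 136 152 163 136  99   0   0
   5   4  10  15   3   7  27  60  77  85]
209 [222 216 214 212 213 213 218 224 235 149  82  50  76 110 134 154 164 145
   1   0   4   3   4   5   6  20  43  26]
212 [138 224 216 217 215 217 224 220 220 167 229 247 184  44  63  72  78  93
 139 136  22   0   4   5   7   9   5  23]
215 [ 74  62 131 141  76  84  89  91  93  93  93  76  55  65  66  67 135 244
 244 222 157 130  63   0   0   5   6  13]
220 [ 77  68  66  55  96 168 176 130  89  93  61  65  70  70  80  95  94  99
 139 157 166 239 228 147 118  83   0   0]
225 [ 85  83  83  84  90  71  71  70  61  60  68  66  70  93  94  94  94  94
  94  89  84  90 156 220 225 221 218 217]
```

The model at 90° puts the leg end at (398.9,211.4), and the image shows it at about (399.5,211.5), so it is upright within about 1°. I'll relieve the small vertical preload, check the cassette's height in the side view, then hand in.

```bash
python3 -m pendant '[{"fingers":-1,"dx":0,"dy":0,"dz":-0.06,"turn":0},{"fingers":-1,"dx":0,"dy":0,"dz":-0.06,"turn":0},{"fingers":-1,"dx":0,"dy":0,"dz":-0.06,"turn":0},{"fingers":-1,"dx":0,"dy":0,"dz":-0.06,"turn":0}]' >/dev/null
python3 arc.py; sleep 0.2; python3 - <<'E'
from h import *
f=load('s3'); y=np.radians(8.4); X=np.array([np.cos(y),np.sin(y),0]); Y=np.array([-np.sin(y),np.cos(y),0]); S=np.array([.6384,-.0885,0])
for z in (.125,.13,.135,.14): print(z,proj(f,[S-X*.028+[0,0,z],S+X*.028+[0,0,z]]).round(1).ravel(),'seen 330.4 201.5 349.6 197.7?')
g=f['image'][:,:,1]
for c in (335,340,345): print(c,g[186:206,c])
print([round(float(v),1) for v in proj(f,[S+[0,0,.13]]).ravel()])
E
```

```text
t 13.85 along 0.1644 lat -0.0001 up 0.1654 theta 89.79 r 0.1654 yaw 8.40 F [-1.1 -3.9  2. ] w 0.099 maxqv 0.002
0.125 [331.1 206.6 348.4 199.2] seen 330.4 201.5 349.6 197.7?
0.13 [331.2 205.3 348.6 197.9] seen 330.4 201.5 349.6 197.7?
0.135 [331.4 204.  348.8 196.6] seen 330.4 201.5 349.6 197.7?
0.14 [331.6 202.7 349.  195.3] seen 330.4 201.5 349.6 197.7?
335 [218 219 218 218 220 218 215 209 210 211 211 211 211 210 211 212 213 220
 218  94]
340 [217 215 219 221 214 211 210 210 211 211 211 212 202 158 215 219 215  87
  96  97]
345 [211 216 214 210 211 210 210 211 211 212 206 191 215 222 230  75  99 102
 104  97]
[340.0, 201.6]
```

The cassette's top face is centred at row ~201.3 in column 340, against 201.6 predicted for fully home. The flap is still at 89.8° with only a small force on the wrist. Handing in.

```bash
python3 -c "
from plant import arm
print(arm.job_done())"; python3 arc.py
```

```text
the job is handed in; nothing more can be done
None
the job is handed in; nothing more can be done
```

The cassette is fully home in the reader's slot and released. The flap is held upright by its bar, still gripped, and the job is handed in at about 14 s of the 66 s allowed.

- **Cassette:** it bottomed at TCP z 0.0978 m, the predicted home height, with 21 N of seating force. After release, a side picture put its top within about 0.3 px of the fully home prediction. I never commanded a move on the card or the other things on the bench, but I did not check their positions with a measurement afterwards.
- **Flap:** the last reading before hand-in was 89.8°, still, with about 4 N on the wrist. Two separate estimates of the hinge position agreed to about 0.5 mm, and the side picture agreed with upright to within about 1°.
- **Disagreements:** partway through the swing the path ran up to 2.4 mm outside the ideal arc, with up to about 14 N on the wrist. I put this down to the grip sitting about 2–3 mm high on the bar, which should not shift the upright position. The camera checks can't settle the angle finer than about 1°. Reading the state after hand-in was refused, so there is no check from the final second.

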